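Square up and finish the slat tower on the changing table

TASK

The toy slat tower has been nudged crooked: slide the red slat, without lifting it off the tower, back out until it is flush with the ends of the dark battens and parallel to the yellow slat. Then lay the two green slats crosswise on the red and yellow ones, one straight above each batten and flush all round, so that the tower stands square. Leave the other things undisturbed.

Things in the scene. Friction and masses are not known exactly. Their poses are not given: they have to be found in the camera images.
- board: White board 170 x 170 x 10 mm, fixed; origin: centre of its underside, at table height. Two dark-brown battens (160 x 30 x 20 mm) are glued on it along its x, middle lines at y = +65 and -65 mm, spanning z = 10 to 30 mm and ending at x = +80 and -80 mm. A slat flush across the batten ends lies along y with its middle at x = -65 (red) or +65 mm (yellow).
- slat_red: Red wooden slat 160 x 30 x 20 mm, about 70 g, loose. Origin: centre of its underside; x along its length. Starts askew across the battens (underside 30 mm above the table), turned up to 15 degrees from the board's y and 23 to 37 mm in from its place at the batten ends on the board's -x side, with an open gap of at least 40 mm between it and the yellow slat.
- slat_yellow: Yellow wooden slat, same size and axes as the red one, loose. It already lies rightly across the battens (along the board's y), flush with their ends at the board's +x side, underside 30 mm above the table; it should stay there.
- slat_green1: Green wooden slat, same size, mass and axes as the red one, flat on the table left or right of the board. It belongs in the third layer, along the board's x above either batten (y = +65 or -65 mm), underside 50 mm above the table. The two green slats are alike.
- slat_green2: The other green slat, alike in all respects.
- bottle: Empty glass baby bottle, 58 mm across, 144 mm tall, standing behind the board. Bystander. Origin: centre of its underside.
- hairbrush: Blue plastic hairbrush, 170 x 44 x 24 mm, lying on the table beside the board. Bystander. Origin about the middle of its length at the table; x along it, from handle to head.
- nail_file: Stainless steel nail file with white handle, 165 x 16 x 6 mm, lying on the table beside the board. Bystander. Origin near the middle of its length; x along it, from handle to tip.
- pacifier: Yellow silicone pacifier, 42 mm across, 32 mm high, teat up, on the table behind the board. Bystander. Origin: centre of its underside.
- cream_jar: White ceramic cream jar, 60 mm across, 50 mm tall, standing behind the board. Bystander. Origin: centre of its underside.
Mind the look-alikes: they are no part of the job. What is meant by the slat_red is not purple, and is the larger of those in its own colour.

How it is judged:
By the outcome, as a careful person would: the job done as asked, in the order asked, and still so for the second after the job is handed in, with the robot touching nothing.
It also fails if it takes over 58 s, if anything falls off the work surface, if the arm or the gripper's body presses on something with over 40 N, if the wrist force passes 120 N, or if a joint passes its speed limit or range.

ROBOT

A 6-joint arm with a two-finger parallel gripper is mounted at the origin on the work surface. World frame = base frame: x ahead of the robot, y to its left, z up, the work surface at z = 0. Lengths are in m, angles in rad, forces in N, time in s.
With the tool pointing down it reaches from about 0.275 to 0.85 m from the base axis. Payload 19 kg.
Tool frame: the origin (TCP) lies where the fingers leave the gripper's body, on its centre line; the fingertips stand 73 mm ahead of it and the grasp point (between the pads) lies 54 mm ahead of it; z points along the fingers, y is the line along which they close (so a half turn about z gives the same grasp; the last joint's range is limited). The gripper opens to 85 mm and grips with 20 to 120 N. Pads are 22 mm wide; open, the fingers measure 114 mm over their backs; the gripper's body (76 mm by 85 mm) begins 54 mm behind the grasp point. The pads swing forward as they close: fully open they stand 13 mm farther back than shut.
Start: joints at [1.214, 0.15, 1.437, -0, 1.554, -0.134], TCP at [0.127, 0.561, 0.304] pointing down, gripper open.
Joint ranges: [-2.8, 2.8], [-0.68, 2.1], [0.12, 2.68], [-1.39, 4.53], [0.16, 2.79], [-2.81, 2.81]. Speed limits (rad/s): [1.89, 1.89, 2.22, 3.01, 3.01, 3.01].

INTERFACE

Orientations are given as a 3x3 rotation matrix whose columns are the frame's x, y, z axes.
In Python, from rig import robot gives the robot as it stands. Calls block until the motion is done:
- robot.move_pose(position, orientation): joint-space move of the TCP to a pose.
- robot.move_straight(position, attitude=None, rate=0.15, until_force=None): straight line of the TCP; attitude=None keeps the orientation; rate is the mean speed in m/s. With until_force (N) it stops when the force on the tool has changed by that much, and returns True; else False.
- robot.move_j(angles): joint-space move.
- robot.grip(opening, grasp_force=None): opening from 0.0 (shut) to 1.0 (fully open); grasp_force is the grip in N (None keeps the last); returns when the fingers have stopped.
- robot.dwell(seconds).
- robot.ik(position, orientation): joint angles nearest the present ones, or None.
- robot.observe(): the state.
- robot.capture(name): name is "scene" or "top" or "wrist"; returns a dict with "img" (384x512x3 uint8, red, green, blue), "fx", "fy", "cx", "cy" (pixels), "dist_coeffs" ([k1, k2, p1, p2, k3] as OpenCV has them; the pictures are not rectified), "origin" and "orientation" of the camera in the world; the wrist camera has in their place "hand_eye" (4x4, takes a point from camera to tool coordinates, whose origin is the TCP and whose axes are the flange's). Camera axes: x right, y up, looking along -z (the intrinsics and any distortion apply to the point x, -y, -z); pixel columns grow to the right and rows downward; lengths in m; the calibration is good to about 2 mm. A picture is of the moment at which its call begins: read the wrist's pose just before it. There is no depth.
A pose or a line that the arm cannot do raises robot.MotionError and nothing moves.
- robot.close_job(): hands the job in; it is judged then, once.
The state is a dict: "clock": time; "joint_positions": joint angles; "dq": joint speeds; "tau": joint torques, N m; "eef_pos": TCP position; "tcp_rot": TCP orientation; "wrist_force": force on the tool from outside, world axes, zero at the start; "wrist_torque": the same for the moment, N m; "grip_width": opening from 0.0 (shut) to 1.0 (fully open); "gripper_force": force on a finger pad.
Only numpy, scipy, OpenCV 4.12 (cv2) and the standard library are available. Lean on these libraries where they do the work, as an engineer would, in place of code of your own. Each camera call takes 0.05 s, during which the arm holds its last target. There are 200 camera calls.

## Working session

There is one attempt and no reset: what is moved stays moved. The work goes in short steps, each a Python script; the robot and the scene stay as the last script left them, time stands still between calls to the robot, and variables do not carry over. Pictures are saved under pics/ and viewed, at most 10 in all, crops included, and the job is handed in when it is done.

```bash
ls; mkdir -p pics; python3 - <<'E'
from rig import robot
import cv2,numpy as np,pickle
C={}
for n in("scene","top","wrist"):
    s=robot.observe(); c=robot.capture(n); C[n]=c
    c["eef"]=s["eef_pos"];c["rot"]=s["tcp_rot"]
    print(n,{k:np.round(v,4).tolist() for k,v in c.items() if k!="img"})
pickle.dump(C,open("c0.pkl","wb"))
im=np.hstack([cv2.resize(C[n]["img"],(800,600)) for n in("top",)])
cv2.imwrite("pics/top0.png",im[:,:,::-1])
cv2.imwrite("pics/scene0.png",cv2.resize(C["scene"]["img"],(800,600))[:,:,::-1])
print(s)
E
```

```text
pics
scene {'fx': 485.6948, 'fy': 485.6948, 'cx': 261.1264, 'cy': 192.0278, 'dist_coeffs': [-0.1598, 0.0, 0.0, 0.0, 0.0], 'origin': [1.1398, 0.0024, 0.8195], 'orientation': [[0.0233, -0.791, 0.6114], [0.9997, 0.023, -0.0084], [-0.0074, 0.6114, 0.7913]], 'eef': [0.127, 0.5607, 0.3033], 'rot': [[-0.9753, 0.221, -0.0004], [0.221, 0.9753, -0.0011], [0.0002, -0.0012, -1.0]]}
top {'fx': 409.8528, 'fy': 409.8528, 'cx': 254.3565, 'cy': 193.681, 'dist_coeffs': [-0.0281, 0.0, 0.0, 0.0, 0.0], 'origin': [0.4494, 0.0019, 1.0119], 'orientation': [[0.004, 0.9956, -0.0937], [-0.9998, 0.0056, 0.0168], [0.0172, 0.0936, 0.9955]], 'eef': [0.127, 0.5606, 0.3033], 'rot': [[-0.9753, 0.221, -0.0005], [0.221, 0.9753, -0.0011], [0.0002, -0.0012, -1.0]]}
wrist {'fx': 309.4693, 'fy': 309.4693, 'cx': 256.5656, 'cy': 190.8003, 'dist_coeffs': [0.015, 0.0, 0.0, 0.0, 0.0], 'hand_eye': [[-0.0003, 0.9566, 0.2915, 0.0744], [1.0, 0.0002, 0.0004, 0.0007], [0.0003, 0.2915, -0.9566, -0.0693], [0.0, 0.0, 0.0, 1.0]], 'eef': [0.127, 0.5607, 0.3034], 'rot': [[-0.9753, 0.2209, -0.0003], [0.2209, 0.9753, -0.001], [0.0001, -0.001, -1.0]]}
{'clock': 0.1, 'joint_positions': array([ 1.21400879e+00,  1.50904934e-01,  1.43791647e+00, -5.84857648e-05,
        1.55377462e+00, -1.34023281e-01]), 'dq': array([ 9.58711002e-04, -1.80462302e-03, -7.96627340e-04, -6.66939804e-05,
       -1.01643770e-04,  1.09186337e-03]), 'tau': array([ 4.20155906e-03, -7.14366245e+01, -5.71807694e+01, -8.23122059e-05,
        7.10510314e-03, -2.77701753e-05]), 'eef_pos': array([0.12703377, 0.56065892, 0.30337862]), 'tcp_rot': array([[-9.75290694e-01,  2.20925268e-01, -2.95649137e-04],
       [ 2.20925453e-01,  9.75290224e-01, -9.60607782e-04],
       [ 7.61211813e-05, -1.00218825e-03, -9.99999495e-01]]), 'wrist_force': array([-0.70334615,  0.00084464, -0.65269272]), 'wrist_torque': array([ 0.07112213, -0.02505423, -0.02553174]), 'gripper_force': 0.0, 'grip_width': 1.0000069404464653}
```

View pics/top0.png

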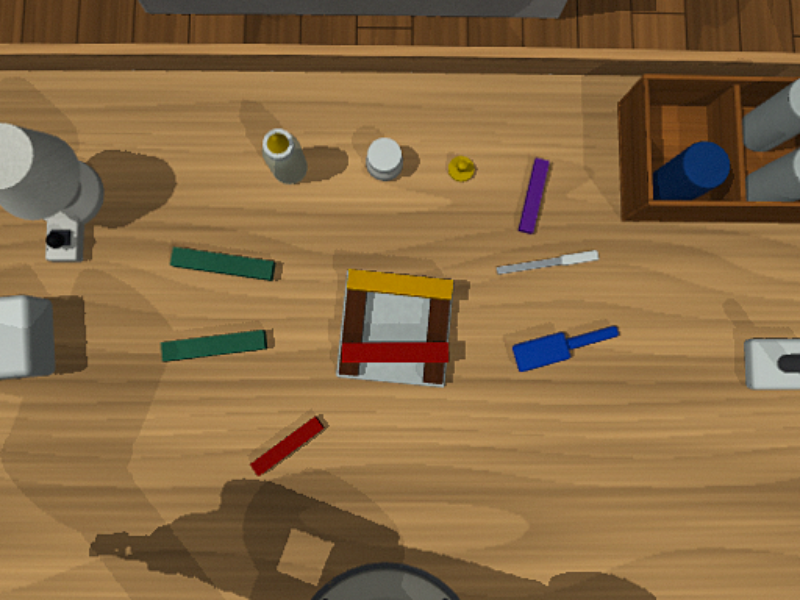

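View pics/scene0.png

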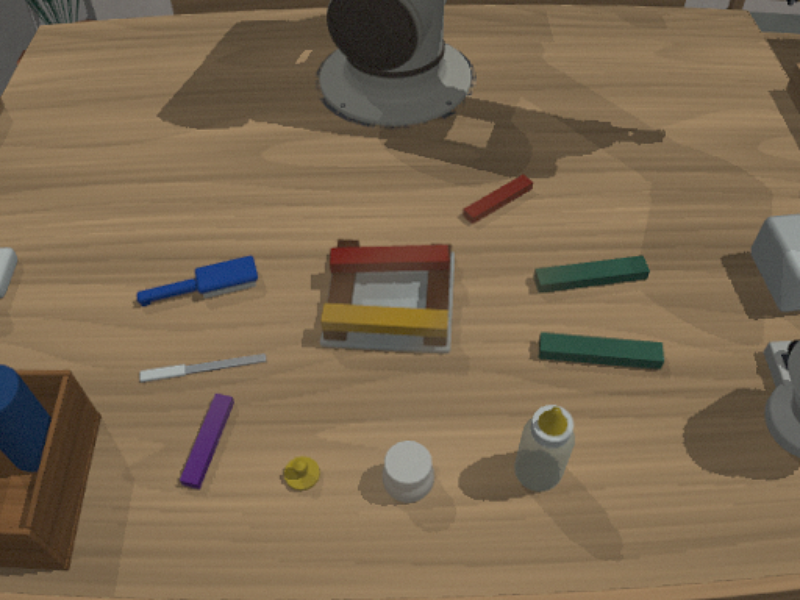

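```bash
cat > h.py <<'E'
import numpy as np,cv2
HSV={"yellow":((18,120,60),(32,255,255)),"red":((0,150,40),(6,255,255)),"green":((65,80,20),(95,255,255)),"brown":((0,60,15),(17,255,95))}
def campose(c):
    if "origin" in c: return np.array(c["orientation"]),np.array(c["origin"])
    H=np.array(c["hand_eye"]);R=np.array(c["rot"])
    return R@H[:3,:3],R@H[:3,3]+c["eef"]
def K(c): return np.array([[c["fx"],0,c["cx"]],[0,c["fy"],c["cy"]],[0,0,1.]])
def cast(c,px,z):
    R,o=campose(c)
    u=cv2.undistortPoints(np.float64(px).reshape(-1,1,2),K(c),np.array(c["dist_coeffs"])).reshape(-1,2)
    d=np.c_[u[:,0],-u[:,1],-np.ones(len(u))]@R.T
    return (o+d*((z-o[2])/d[:,2])[:,None])[:,:2]
def project(c,P):
    R,o=campose(c);q=(np.atleast_2d(P)-o)@R*[1,-1,-1]
    return cv2.projectPoints(q,np.zeros(3),np.zeros(3),K(c),np.array(c["dist_coeffs"]))[0].reshape(-1,2)
def mask(c,col): 
    return cv2.inRange(cv2.cvtColor(c["img"],cv2.COLOR_RGB2HSV),*HSV[col])
def rects(c,col,z,amin=150,dv=None):
    """(centre, long, short, angle of long axis deg in (-90,90], fill, median V) of blobs; dv: keep only the brighter top face"""
    hsv=cv2.cvtColor(c["img"],cv2.COLOR_RGB2HSV);m=mask(c,col);out=[]
    n,l,st,_=cv2.connectedComponentsWithStats(m)
    for i in range(1,n):
        if st[i,4]<amin: continue
        b=l==i
        V=np.median(hsv[b][:,2])
        if dv: b&=hsv[:,:,2]>dv*V
        b=cv2.morphologyEx(b.astype(np.uint8),cv2.MORPH_OPEN,np.ones((3,3)))
        cs,_=cv2.findContours(cv2.resize(b,None,fx=4,fy=4,interpolation=cv2.INTER_NEAREST),cv2.RETR_EXTERNAL,cv2.CHAIN_APPROX_NONE)
        if not cs: continue
        p=(max(cs,key=len).reshape(-1,2)+.5)/4-.5
        w=cast(c,p,z)
        r=cv2.minAreaRect(np.float32(w*1000)); bx=cv2.boxPoints(r)
        e=bx[1]-bx[0],bx[2]-bx[1];e=max(e,key=np.linalg.norm)
        a=np.degrees(np.arctan2(e[1],e[0]));a=(a+90)%180-90
        fill=cv2.contourArea(np.float32(w*1000))/(r[1][0]*r[1][1]+1e-9)
        out.append([*np.round(r[0],1),round(max(r[1]),1),round(min(r[1]),1),round(a,2),round(fill,2),V])
    return out
def show(c,name,pts=None):
    im=c["img"][:,:,::-1].copy();im=cv2.resize(im,(800,600))
    if pts is not None:
        for p in pts: cv2.drawMarker(im,tuple(int(v) for v in np.array(p)*800/512),(255,0,255),0,8)
    cv2.imwrite(f"pics/{name}.png",im)
def snap(robot,n):
    s=robot.observe();c=robot.capture(n);c["eef"]=np.array(s["eef_pos"]);c["rot"]=np.array(s["tcp_rot"]);return c
E
python3 - <<'E'
import pickle;from h import *
C=pickle.load(open("c0.pkl","rb"))
for n in("top","scene"):
  for col,z in(("yellow",.05),("red",.05),("green",.02)):
    for dv in(None,.85):print(n,col,dv,*rects(C[n],col,z,100,dv),sep="\n  ")
E
```

```text
top
  yellow
  None
  [np.float64(787.8), np.float64(172.1), 33.3, 31.8, np.float32(-89.58), 0.78, np.float64(114.5)]
  [np.float64(749.4), np.float64(-110.4), 44.1, 43.0, np.float32(-0.23), 0.75, np.float64(159.0)]
  [np.float64(568.3), np.float64(-17.3), 161.5, 34.1, np.float32(83.97), 0.91, np.float64(177.0)]
top
  yellow
  0.85
  [np.float64(785.2), np.float64(175.7), 27.1, 25.9, np.float32(1.32), 0.69, np.float64(114.5)]
  [np.float64(751.8), np.float64(-107.9), 39.1, 38.0, np.float32(0.63), 0.62, np.float64(159.0)]
  [np.float64(569.2), np.float64(-17.2), 160.5, 30.5, np.float32(84.18), 0.9, np.float64(177.0)]
top
  red
  None
  [np.float64(466.3), np.float64(-9.3), 161.1, 29.8, np.float32(-89.77), 0.97, np.float64(125.0)]
  [np.float64(326.5), np.float64(149.4), 120.4, 24.0, np.float32(-53.0), 0.8, np.float64(119.0)]
top
  red
  0.85
  [np.float64(466.3), np.float64(-10.4), 158.8, 29.8, np.float32(-89.77), 0.95, np.float64(125.0)]
  [np.float64(326.6), np.float64(149.5), 120.3, 23.6, np.float32(-53.4), 0.81, np.float64(119.0)]
top
  green
  None
  [np.float64(603.1), np.float6
[... 1163 characters left out ...]
.8, 32.8, np.float32(88.19), 0.75, np.float64(113.0)]
scene
  red
  0.85
  [np.float64(357.0), np.float64(145.7), 117.7, 24.1, np.float32(-52.86), 0.76, np.float64(108.0)]
  [np.float64(465.9), np.float64(-56.8), 71.9, 30.0, np.float32(88.21), 0.79, np.float64(113.0)]
scene
  green
  None
  [np.float64(479.5), np.float64(283.5), 128.9, 42.0, np.float32(-82.54), 0.75, np.float64(79.0)]
  [np.float64(609.4), np.float64(256.6), 159.0, 40.4, np.float32(82.38), 0.76, np.float64(81.0)]
scene
  green
  0.85
  [np.float64(474.0), np.float64(282.8), 128.9, 30.5, np.float32(-82.41), 0.82, np.float64(79.0)]
  [np.float64(604.3), np.float64(257.3), 159.0, 30.0, np.float32(82.38), 0.88, np.float64(81.0)]
```

```bash
cat >> h.py <<'E'
def down(deg):
    "tool down, closing line (y) at deg from world x"
    a=np.radians(deg);y=np.array([np.cos(a),np.sin(a),0]);z=np.array([0,0,-1.]);return np.c_[np.cross(y,z),y,z]
E
python3 - <<'E'
import pickle;from h import *;from rig import robot
C={}
for k,p in(("g",[.52,.265,.28]),("t",[.5,-.01,.26])):
    robot.move_pose(p,down(90));robot.dwell(.2);C[k]=c=snap(robot,"wrist");print(k,robot.observe()["clock"],robot.observe()["joint_positions"].round(2),np.round(c["eef"],4));show(c,"w_"+k)
    for col,z in(("yellow",.05),("red",.05),("green",.02)):
        for dv in(None,.85):print(k,col,dv,*[np.round(np.array(r,float),2).tolist() for r in rects(c,col,z,400,dv)],sep="\n  ")
pickle.dump(C,open("c1.pkl","wb"))
E
```

```text
g 2.1917 [ 0.34  0.18  1.45  0.    1.51 -1.23] [0.5197 0.2656 0.2801]
g
  yellow
  None
  [570.4, 35.9, 73.8, 38.9, 84.43, 0.9, 129.0]
g
  yellow
  0.85
  [573.3, 29.9, 61.5, 31.8, 83.31, 0.92, 129.0]
g
  red
  None
  [465.4, 51.4, 57.7, 30.8, -89.75, 0.87, 146.0]
g
  red
  0.85
  [465.4, 48.5, 39.6, 28.9, -89.74, 0.83, 146.0]
g
  green
  None
  [475.8, 268.4, 157.9, 29.3, -82.65, 0.95, 97.0]
  [600.8, 259.3, 158.3, 34.8, 82.05, 0.95, 95.0]
g
  green
  0.85
  [475.8, 268.4, 157.9, 29.3, -82.65, 0.95, 97.0]
  [603.6, 258.9, 158.2, 29.3, 82.19, 0.93, 95.0]
t 3.5167 [-0.17  0.01  1.67  0.    1.45 -1.74] [ 0.5002 -0.0091  0.26  ]
t
  yellow
  None
  [565.1, -18.9, 160.8, 39.4, 84.16, 0.94, 217.0]
t
  yellow
  0.85
  [569.1, -19.3, 160.8, 31.2, 84.2, 0.93, 217.0]
t
  red
  None
  [358.1, 102.5, 39.1, 20.6, -53.35, 0.61, 156.0]
  [465.1, -12.8, 159.0, 32.0, -89.93, 0.94, 161.0]
t
  red
  0.85
  [356.6, 104.6, 34.0, 20.5, -53.35, 0.6, 156.0]
  [465.5, -12.6, 158.6, 29.4, -89.93, 0.96, 161.0]
t
  green
  None
  [481.4, 212.6, 68.3, 32.0, -82.65, 0.92, 101.0]
  [596.2, 224.9, 113.7, 34.7, 82.24, 0.89, 94.0]
t
  green
  0.85
  [482.2, 217.9, 58.0, 29.0, -82.65, 0.92, 101.0]
  [599.8, 230.1, 102.5, 29.1, 82.13, 0.9, 94.0]
```

```bash
python3 - <<'E'
import pickle;from h import *
c=pickle.load(open("c1.pkl","rb"))["t"]
a=np.radians(-5.8);X=np.array([np.cos(a),np.sin(a)]);Y=np.array([-X[1],X[0]]);b=np.array([.5691,-.0193])-.065*X;print(b)
P=[[*(b+x*X+y*Y),z] for x,y,z in [(sx*.085,sy*.085,.01) for sx in(-1,1) for sy in(-1,1)]+[(-.08,s*q,.03) for s in(-1,1) for q in(.05,.08)]+[(.08,s*.08,.05) for s in (-1,1)]]
c["img"]=c["img"];uv=project(c,P);im=c["img"][:,:,::-1]
x0,y0=(uv.min(0)-25).astype(int);x1,y1=(uv.max(0)+25).astype(int);s=min(780/(x1-x0),590/(y1-y0))
cr=cv2.resize(im[max(y0,0):y1,max(x0,0):x1],None,fx=s,fy=s)
for p in uv: cv2.drawMarker(cr,tuple(int(v) for v in (p+.5-[max(x0,0),max(y0,0)])*s),(255,0,255),0,16)
cv2.imwrite("pics/tcrop.png",cr);print(x0,y0,s)
E
```

```text
[ 0.50443275 -0.01273134]
139 55 2.5
```

View pics/tcrop.png

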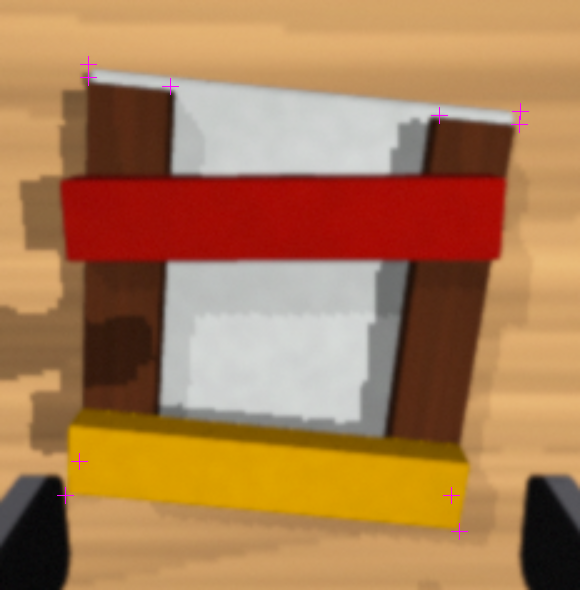

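```bash
python3 - <<'E'
import pickle;from h import *;from rig import robot
a=np.radians(-5.8);X=np.array([np.cos(a),np.sin(a)])
b=np.array([.5691,-.0193])-.065*X; t=b-.0643*X; r=np.array([.4656,-.0125])
robot.grip(.65,25)
robot.move_pose([*r,.18],down(0)); robot.move_straight([*r,.097],rate=.12,until_force=12)
print("at",robot.observe()["eef_pos"].round(4))
robot.grip(0.2,25);s=robot.observe();print("grip",s["grip_width"],s["gripper_force"],s["wrist_force"].round(1),s["clock"])
p=s["eef_pos"]; robot.move_straight([*t,p[2]],down(-5.8),rate=.05)
s=robot.observe();print("slid",s["eef_pos"].round(4),s["wrist_force"].round(1),s["clock"],t)
robot.grip(.65);s=robot.observe();print("rel",s["eef_pos"].round(4),s["wrist_force"].round(1))
robot.move_straight([*t,.18],rate=.2)
v=b-.01*X
robot.move_pose([*(b+.05*X),.25],down(84.2));robot.dwell(.2);c=snap(robot,"wrist");print(robot.observe()["clock"])
for col in("yellow","red"):
  print(col,*[np.round(np.array(r,float),2).tolist() for r in rects(c,col,.05,400,.85)],sep="\n  ")
T=snap(robot,"top");pickle.dump((c,T),open("c2.pkl","wb"))
cv2.imwrite("pics/w2.png",cv2.resize(c["img"][20:320,56:456],(800,600),interpolation=cv2.INTER_CUBIC)[:,:,::-1])
E
```

```text
at [ 0.4659 -0.0125  0.0976]
grip 0.3469229823448445 25.508835017681122 [-1.9  0.7  6.8] 6.55
slid [ 0.4405 -0.0062  0.0978] [-3.   0.9  2.4] 7.2167 [ 0.44046192 -0.00623342]
rel [ 0.4405 -0.0063  0.0977] [-0.8  0.3  0.3]
9.8333
yellow
  [569.4, -18.8, 159.8, 30.7, 84.16, 0.84, 223.0]
red
  [440.5, -6.3, 158.6, 28.9, 84.53, 0.97, 166.0]
```

View pics/w2.png

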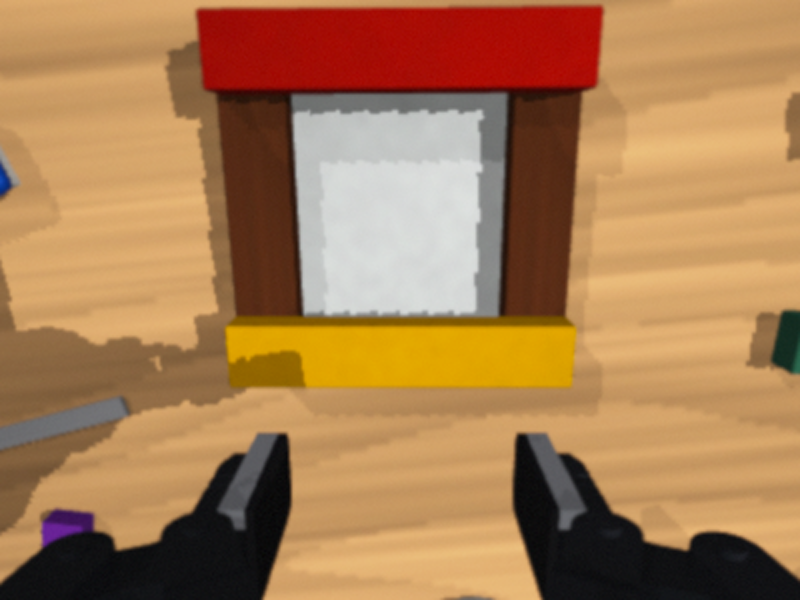

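```bash
python3 - <<'E'
import pickle;from h import *;from rig import robot
robot.move_pose([.395,-.002,.16],down(84.2));robot.dwell(.2);c=snap(robot,"wrist");print(robot.observe()["clock"])
pickle.dump(c,open("c3.pkl","wb"))
a=np.radians(-5.8);X=np.array([np.cos(a),np.sin(a)]);Y=np.array([-X[1],X[0]]);b=np.array([.5691,-.0193])-.065*X
uv=project(c,[[*(b-.085*X+y*Y),.01] for y in(-.085,.085)]+[[*(b-.08*X+y*Y),.03] for y in(-.08,.08)]).round();print(uv)
x0,y0=(uv.min(0)-35).clip(0).astype(int);x1,y1=(uv.max(0)+30).astype(int);cr=c["img"][y0:y1,x0:x1]
s=min(800/cr.shape[1],600/cr.shape[0]);print(x0,y0,s)
cv2.imwrite("pics/w3.png",cv2.resize(cr,None,fx=s,fy=s,interpolation=cv2.INTER_CUBIC)[:,:,::-1])
E
```

```text
10.8917
[[146. 230.]
 [367. 230.]
 [144. 248.]
 [369. 248.]]
109 195 2.7586206896551726
```

View pics/w3.png

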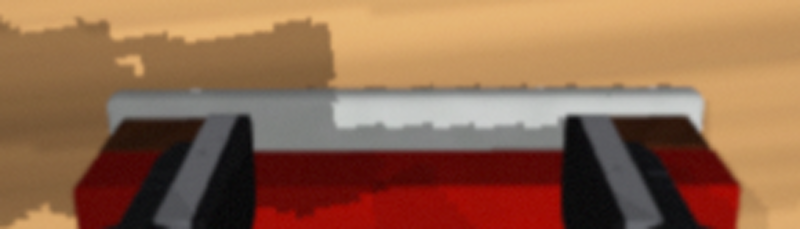

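```bash
python3 - <<'E'
import pickle;from h import *
c=pickle.load(open("c3.pkl","rb"))
a=np.radians(-5.8);X=np.array([np.cos(a),np.sin(a)]);Y=np.array([-X[1],X[0]]);b=np.array([.5691,-.0193])-.065*X
for y in(-.065,.065):
    pr=project(c,[[*(b+x*X+y*Y),z] for x,z in((-.085,.01),(-.08,.01),(-.08,.03),(-.0793,.03),(-.0793,.05),(-.0493,.05))])
    u=int(round(pr[2,0]));print("pred rows",pr[:,1].round(1),"col",u)
    print([(r,*c["img"][r,u-1:u+2].mean(0).astype(int)) for r in range(224,270)])
E
```

```text
pred rows [229.6 235.6 247.6 248.5 263.  302.3] col 165
[(224, np.int64(132), np.int64(98), np.int64(62)), (225, np.int64(130), np.int64(97), np.int64(61)), (226, np.int64(125), np.int64(96), np.int64(63)), (227, np.int64(113), np.int64(95), np.int64(77)), (228, np.int64(104), np.int64(99), np.int64(93)), (229, np.int64(107), np.int64(108), np.int64(106)), (230, np.int64(116), np.int64(117), np.int64(116)), (231, np.int64(125), np.int64(127), np.int64(126)), (232, np.int64(130), np.int64(131), np.int64(131)), (233, np.int64(129), np.int64(131), np.int64(130)), (234, np.int64(130), np.int64(132), np.int64(132)), (235, np.int64(130), np.int64(131), np.int64(131)), (236, np.int64(124), np.int64(124), np.int64(123)), (237, np.int64(102), np.int64(98), np.int64(94)), (238, np.int64(69), np.int64(58), np.int64(52)), (239, np.int64(45), np.int64(27), np.int64(20)), (240, np.int64(39), np.int64(20), np.int64(10)), (241, np.int64(38), np.int64(19), np.int64(9)), (242, np.int64(39), np.int64(20), np.int64(11)), (243, np.int64(37), np.int64(19), np.int64(8)), (244, np.int64(37), np.int64(20), n
[... 2880 characters left out ...]
np.int64(19)), (256, np.int64(23), np.int64(20), np.int64(23)), (257, np.int64(27), np.int64(26), np.int64(30)), (258, np.int64(24), np.int64(24), np.int64(28)), (259, np.int64(19), np.int64(19), np.int64(21)), (260, np.int64(16), np.int64(17), np.int64(19)), (261, np.int64(17), np.int64(17), np.int64(19)), (262, np.int64(16), np.int64(17), np.int64(20)), (263, np.int64(17), np.int64(17), np.int64(19)), (264, np.int64(15), np.int64(15), np.int64(17)), (265, np.int64(15), np.int64(16), np.int64(17)), (266, np.int64(15), np.int64(16), np.int64(17)), (267, np.int64(16), np.int64(15), np.int64(18)), (268, np.int64(17), np.int64(17), np.int64(19)), (269, np.int64(19), np.int64(20), np.int64(21))]
```

```bash
cat > place.py <<'E'
from h import *;from rig import robot
a=np.radians(-5.8);X=np.array([np.cos(a),np.sin(a)]);Y=np.array([-X[1],X[0]]);b=np.array([.5049,-.0127])
def job(g,th,side):
    g=np.array(g);t=b+side*.065*Y;st=lambda k:(lambda s:print(k,round(s["clock"],2),s["eef_pos"].round(4),s["wrist_force"].round(1),round(s["grip_width"],3)))(robot.observe())
    robot.grip(.65,40);robot.move_pose([*g,.16],down(th));robot.move_straight([*g,.079],rate=.12,until_force=15);st("down")
    z=robot.observe()["eef_pos"][2];robot.grip(.2,40);st("grip")
    robot.move_straight([*g,.2],rate=.2);st("up")
    robot.move_pose([*t,.2],down(84.2));robot.move_straight([*t,.055+z],rate=.15);robot.dwell(.15)
    print(robot.move_straight([*t,.0485+z],rate=.02,until_force=5));st("placed")
    robot.grip(.65);st("rel");robot.move_straight([*t,.2],rate=.2)
E
python3 - <<'E'
from place import *
job([.4758,.2684],7.35,-1)
import pickle
robot.move_pose([*(b+.03*X),.3],down(84.2));robot.dwell(.2);c=snap(robot,"wrist");pickle.dump(c,open("c4.pkl","wb"));print(robot.observe()["clock"])
for col,z in(("yellow",.05),("red",.05),("green",.07)):
  print(col,*[np.round(np.array(r,float),2).tolist() for r in rects(c,col,z,400,.85)],sep="\n  ")
print(b-.065*Y);show(c,"w4")
E
```

```text
down 13.68 [0.4761 0.2685 0.0796] [ 0.4 -0.2 -0.3] 0.65
grip 14.03 [0.4762 0.2686 0.0799] [-0.8 -1.1  5.7] 0.343
up 14.78 [0.4754 0.2683 0.1989] [-0.4 -0.6 -0.4] 0.341
True
placed 17.67 [ 0.4986 -0.0775  0.1299] [-2.8  0.1 11.1] 0.341
rel 18.04 [ 0.4983 -0.0773  0.1292] [-0.6 -0.5  0.1] 0.648
19.35
yellow
  [570.8, -3.5, 129.5, 30.7, 84.14, 0.96, 227.0]
  [723.3, -99.5, 38.8, 28.7, 38.08, 0.57, 194.0]
red
  [441.8, 9.1, 127.7, 28.6, 84.14, 0.98, 172.0]
green
  [498.8, -76.4, 156.7, 29.4, -5.8, 0.88, 106.0]
  [579.8, 196.2, 88.0, 25.0, 82.1, 0.9, 103.0]
[ 0.49833134 -0.07736725]
```

View pics/w4.png

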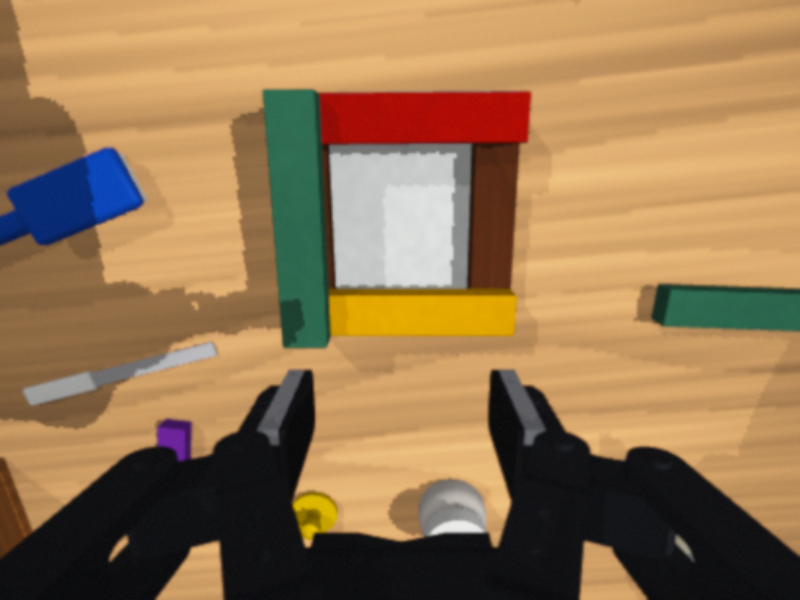

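The first green slat lies square on the tower at px 264–328 (x), 90–347 (y), flush with the red and yellow slats. Now the second.

```bash
python3 - <<'E'
from place import *
job([.6036,.2590],-7.8,1)
import pickle
robot.move_pose([*(b+.03*X),.3],down(84.2));robot.dwell(.2);c=snap(robot,"wrist");pickle.dump(c,open("c5.pkl","wb"));print(robot.observe()["clock"])
for col,z in(("yellow",.05),("red",.05),("green",.07)):
  print(col,*[np.round(np.array(r,float),2).tolist() for r in rects(c,col,z,400,.85)],sep="\n  ")
print(b+.065*Y);show(c,"w5")
E
```

```text
down 22.26 [0.604  0.2591 0.0798] [-0.2 -0.1  0.7] 0.648
grip 22.61 [0.604  0.2591 0.0801] [-1.1 -0.1  6.2] 0.337
up 23.37 [0.6032 0.2589 0.1987] [-0.3 -0.5 -0.5] 0.337
True
placed 26.19 [0.5118 0.052  0.13  ] [-3.1 -0.3  9.4] 0.337
rel 26.57 [0.5114 0.052  0.1293] [-0.5 -0.5 -0. ] 0.653
27.875
yellow
  [568.7, -23.8, 89.0, 30.7, 84.22, 0.97, 228.0]
  [723.7, -99.4, 39.1, 27.4, 36.19, 0.58, 199.0]
red
  [440.1, -7.2, 95.2, 28.6, 84.22, 0.92, 173.0]
green
  [498.9, -76.4, 156.7, 29.6, -5.82, 0.87, 108.0]
  [511.9, 52.2, 156.7, 28.5, -5.8, 0.96, 110.0]
[0.51146866 0.05196725]
```

View pics/w5.png

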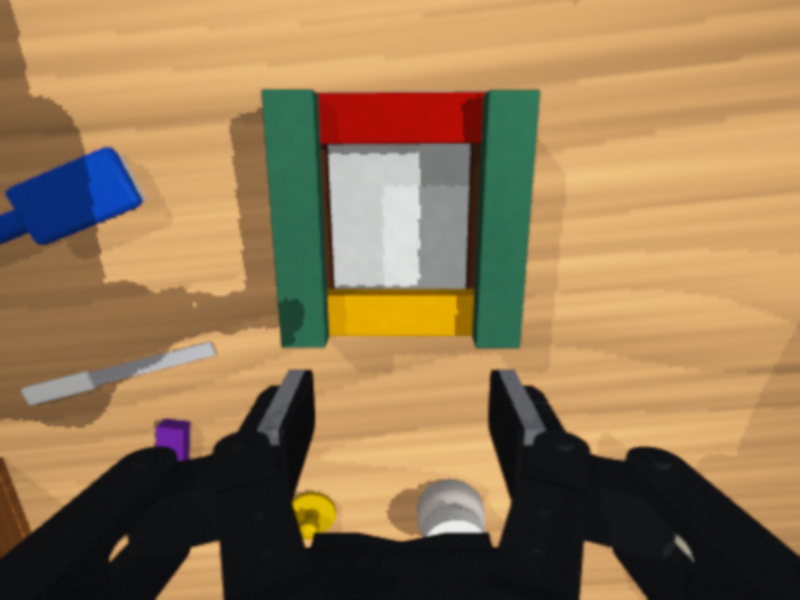

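Both green slats are square on the tower at px 264–328 and 475–539. The ends line up, the bystanders haven't moved and the gripper is clear, so I'm handing in.

```bash
python3 -c "
from rig import robot
print(robot.close_job())"
```

```text
the job is handed in; nothing more can be done
None
```

The job is handed in at about 28 s of the 58 s allowed: the red slat was slid back to within about 1 mm of flush and parallel to the yellow, both green slats lie square above the battens, and no bystander was touched.

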